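# Put the reagents away cold and leave the dry box airing

### The job

Stand every small reagent bottle that is on the bench upright on the floor of the box that holds the flat cold puck, lay the temperature logger in there with them, and fold that box's lid fully shut. Fold the lid of the other box, the one with the tall drying canister, to half open, 45 degrees, so that it can air. Leave the puck and canister in their boxes and the other things on the bench alone.

Things in the scene. Friction and masses are not known exactly. Their poses are not given: they have to be found in the camera images.
- box_left: left box: white open bench box, fixed, outer 160 (x) x 200 (y) x 62 mm high, walls 5, floor 6 mm thick. Origin: centre of its underside; x from its front (lid handle, robot's side) to its hinge side, y to its left, z up. Inside: x -75..75, y -95..95 mm. Puck or canister stands in its left rear part (x 37 to 43, y 40 to 60 mm). Both boxes are alike
- box_left_lid (a joint): lid of the left box: clear pane in a white frame, flat 160 x 200 x 8 mm panel hinged along the box's far upper rim, axis along the box's y. Rad: 0 = shut, pi/4 = half open (45 degrees), 1.8 = stop, leaning back past upright. Stiff friction hinge: stays wherever it is left; takes 2 to 5 N at the handle
- box_left_bar (a point): middle of the handle of the left box's lid: round steel bar, 10 mm thick, 110 mm long, parallel to the hinge and 200 mm from its axis, in the lid's plane, held 40 mm out from the lid's front edge by a bracket at each end (35 mm open gap; 100 mm clear between brackets). Gripped from above, it turns between the fingers as the lid swings
- box_left_hinge (a point): middle of the lid's hinge axis on the left box, at (80, 0, 67) mm in the box's frame
- box_right: right box: white open bench box, fixed, outer 160 (x) x 200 (y) x 62 mm high, walls 5, floor 6 mm thick. Origin: centre of its underside; x from its front (lid handle, robot's side) to its hinge side, y to its left, z up. Inside: x -75..75, y -95..95 mm. Puck or canister stands in its left rear part (x 37 to 43, y 40 to 60 mm). Both boxes are alike
- box_right_lid (a joint): lid of the right box: clear pane in a white frame, flat 160 x 200 x 8 mm panel hinged along the box's far upper rim, axis along the box's y. Rad: 0 = shut, pi/4 = half open (45 degrees), 1.8 = stop, leaning back past upright. Stiff friction hinge: stays wherever it is left; takes 2 to 5 N at the handle
- box_right_bar (a point): middle of the handle of the right box's lid: round steel bar, 10 mm thick, 110 mm long, parallel to the hinge and 200 mm from its axis, in the lid's plane, held 40 mm out from the lid's front edge by a bracket at each end (35 mm open gap; 100 mm clear between brackets). Gripped from above, it turns between the fingers as the lid swings
- box_right_hinge (a point): middle of the lid's hinge axis on the right box, at (80, 0, 67) mm in the box's frame
- puck: cold puck: flat black plastic disc, 60 mm across, 14 mm high, lying on the floor of one of the boxes, which is thereby the cold box. Origin: centre of its underside
- canister: drying canister: upright aluminium cylinder, 44 mm across, 44 mm high, with small holes in its top, standing on the floor of the other box, the dry box. Origin: centre of its underside
- bottle1: small reagent bottle, white plastic with grey cap: body 38 mm across up to 36 mm, cap 28 mm across from 38 to 48 mm (its top), bottom-heavy; may be absent. Stands on the bench at the start. Origin: centre of its underside, z up through the cap
- bottle2: small reagent bottle, white plastic with grey cap: body 38 mm across up to 36 mm, cap 28 mm across from 38 to 48 mm (its top), bottom-heavy; may be absent. Stands on the bench at the start. Origin: centre of its underside, z up through the cap
- bottle3: small reagent bottle, white plastic with grey cap: body 38 mm across up to 36 mm, cap 28 mm across from 38 to 48 mm (its top), bottom-heavy; may be absent. Stands on the bench at the start. Origin: centre of its underside, z up through the cap
- bottle4: small reagent bottle, white plastic with grey cap: body 38 mm across up to 36 mm, cap 28 mm across from 38 to 48 mm (its top), bottom-heavy; may be absent. Stands on the bench at the start. Origin: centre of its underside, z up through the cap
- logger: temperature logger: grey block 46 (x) x 26 (y) x 28 mm high with a small window on top, lying on the bench at the start. Origin: centre of its underside
- jar: squat jar, 52 mm across, 62 mm high; not part of the job, to be left where it is. Origin: centre of its underside
- beaker: clear beaker, 52 mm across, 58 mm high; not part of the job, to be left where it is. Origin: centre of its underside

How it is judged:
By the outcome, as a careful person would: the job done as asked, in the order asked, and still so for the second after the job is handed in, with the robot touching nothing.
Of bottle1, bottle2, bottle3, bottle4 only 2 to 4 are there at a start; the rules pass over those that are not, and their reading is None.
At some moment in a run one of bottle1, bottle2, bottle3, bottle4, logger may be knocked a few centimetres aside while the robot is not near it.
It also fails if it takes over 210 s, if anything falls off the work surface, if the arm or the gripper's body presses on something with over 40 N, if the wrist force passes 120 N, or if a joint passes its speed limit or range.

### The arm

A 6-joint arm with a two-finger parallel gripper is mounted at the origin on the work surface. World frame = base frame: x ahead of the robot, y to its left, z up, the work surface at z = 0. Lengths are in mm, angles in rad, forces in N, time in s.
With the tool pointing down it reaches from about 275 to 1000 mm from the base axis. Payload 8.4 kg.
Tool frame: the origin (TCP) lies at the very end of the fingers, on their centre line; the grasp point (between the pads) lies 19 mm behind it; z points along the fingers, y is the direction in which the jaws open and shut (so a half turn about z gives the same grasp; the last joint's range is limited). The gripper opens to 85 mm and grips with 20 to 120 N. Pads are 22 mm wide; open, the fingers measure 114 mm over their backs; the gripper's body (76 mm by 85 mm) begins 54 mm behind the grasp point. The pads swing forward as they close: fully open they stand 13 mm farther back than shut.
Start: joints at [-1.148, 0.353, 1.633, -0, 1.155, -0.002], TCP at [257.585, -569.454, 231.281] pointing down, gripper open.
Joint ranges: [-2.63, 2.63], [-0.92, 2.1], [0.06, 2.66], [-1.3, 4.44], [0, 2.69], [-3.02, 3.02]. Speed limits (rad/s): [2.22, 2.22, 2.79, 3.14, 3.14, 3.14].

### API

Orientations are given as [roll, pitch, yaw] about the fixed x, y, z axes, in that order (R = Rz(yaw) Ry(pitch) Rx(roll)).
In Python, from rig import sense, grab_frame, get_calibration, sign_off, boxes_of, trace gives the robot as it stands.
- The arm moves only by the tool servo_tool, never from a script. Its argument "rows" is a list of rows, each a list of 3 entries, a list of its own where there are three numbers: the finger opening in mm, from 0 to 85.4, then the shift along the tool's x, y, z in mm, then the turn, a rotation vector about the tool's x, y, z in degrees. A call has 1 to 8 rows; each row shifts and turns the commanded pose from where the row before left it, along the tool's axes as they then stand; what a row does not reach is not made up. A row lasts 1/8 s, in which the tool goes at most 62.5 mm and 10.7 degrees, less where a joint would pass 70% of its speed; a pose out of reach is approached as far as the arm can. A call is refused whole if a number of a shift passes 62.5 or a number of a turn 10.7, either way. A call with a gripper value outside its range is refused whole. The fingers move at their own pace and stop on an object; "force" is the grip in N (left out, the last holds). Time passes only in rows, so rows that do not move let the fingers close. It gives the time, the measured TCP pose, the force and the opening at its end, in the units of the state.
- sense(): the state, without advancing time (a new reading comes with each control period).
- grab_frame(name): name is "side" or "top" or "wrist"; returns the picture (420x560x3 uint8, blue, green, red); there is no depth.
- get_calibration(name): a dict with "intrinsics" (3x3 intrinsics, pixels), "world_to_cam" (4x4, takes a point from world to camera coordinates). Camera axes: x right, y down, z forward; pixel columns grow to the right and rows downward; lengths in mm; the calibration is good to about 2 mm. A picture is of the moment at which its call begins: read the wrist's pose just before it. get_calibration takes no time and is no camera call; for the wrist camera it gives the pose at the moment of the call.
- sign_off(): hands the job in, once; it reports no verdict.
Trained networks look in the newest picture that a camera, given by its name, has taken for a name from the list of things; names that differ only in an ending like _2 or _b are one class to them, and where a whole thing is asked for, a point or a joint stands for the part that bears it (a point fixed in the world has none). Each returns a list of dicts, best first, with "conf" (0 to 1); they miss things now and then, are a little off and sometimes report something else, mostly with a low value. They report only what shows in the picture. A call takes as long as a camera call.
- boxes_of(camera, thing): "centre" ([x, y, z] in mm, in the coordinates of the camera as it stood for that picture, good to about 4 mm: the middle of the surface that is visible of it).
- trace(camera, thing): "mask" (420x560 bool, what is visible of it).
The state is a dict: "clock": time; "qpos": joint angles; "qvel": joint speeds; "joint_efforts": joint torques, N m; "eef_pos": TCP position; "tcp_rot": TCP orientation; "contact_force": force on the tool from outside, world axes, zero at the start; "wrist_torque": the same for the moment, N m; "opening": opening from 0.0 (shut) to 1.0 (fully open).
Only numpy, scipy, OpenCV 4.12 (cv2) and the standard library are available. Lean on these libraries where they do the work, as an engineer would, in place of code of your own. Each camera call takes 0.05 s, during which the arm holds its last target. There are 200 camera calls.

## Working session

There is one attempt and no reset: what is moved stays moved. The work goes in short steps, Python scripts to look and compute and a tool call to move; the robot and the scene stay as the last step left them, time stands still between calls to the robot, and variables do not carry over. Pictures are saved under pics/ and viewed, about 12 in all and at most 16, crops included, and the job is handed in when it is done.

Besides the shell and the picture viewer there is one more tool, called after "Request:" as name([rows], argument=value, ...), one row to a line, values as JSON. servo_tool: Moves the arm, as the interface text tells. Its arguments: {"type":"object","properties":{"rows":{"type":"array","items":{"type":"array"}},"force":{"type":"number"}},"required":["rows"]}

```bash
mkdir -p pics
cat > h.py <<'E'
import numpy as np, cv2
from rig import sense, grab_frame, get_calibration, sign_off, boxes_of, trace
def look(cam, things):
    im=grab_frame(cam); c=get_calibration(cam); T=np.linalg.inv(c["world_to_cam"])
    for t in things:
        for d in boxes_of(cam,t):
            if d["conf"]<.25: continue
            p=np.array(d["centre"]); u=c["intrinsics"]@p; u=u[:2]/u[2]
            print(cam,t,round(d["conf"],2),(T@np.r_[p,1])[:3].round(0),u.round(0))
    return im
def uv(c,P):
    p=c["world_to_cam"]@np.r_[P,1]; u=c["intrinsics"]@p[:3]; return u[:2]/u[2]
E
python3 - <<'E'
from h import *
s=sense();print(s)
a=look("top",["box_left","box_right","puck","canister","bottle1","logger","jar","beaker","box_left_bar","box_right_bar","box_left_lid"])
b=look("side",["box_left","puck","canister","bottle1","logger","jar","beaker","box_left_bar"])
cv2.imwrite("pics/top.png",a);cv2.imwrite("pics/side.png",b)
E
```

```text
{'clock': 0.0, 'qpos': array([-1.14838365e+00,  3.53638021e-01,  1.63412076e+00, -2.02007890e-05,
        1.15520383e+00, -2.39905369e-03]), 'qvel': array([ 0.00070769, -0.00075107,  0.00078402,  0.00140121, -0.0012248 ,
       -0.00118888]), 'joint_efforts': array([ 4.83591175e-04, -6.05254626e+01, -3.42071271e+01,  9.51342327e-05,
        9.63197846e-03,  1.22656675e-05]), 'eef_pos': array([ 257.39581984, -569.02239714,  230.57372974]), 'tcp_rot': array([-3.14022265e+00,  1.51833964e-05,  4.24819906e-01]), 'contact_force': array([ 0.41984293, -0.69397685, -0.55703109]), 'wrist_torque': array([ 0.01945593, -0.02370266, -0.06604298]), 'opening': 0.9998248891094221}
top box_left 0.56 [518. 291. 102.] [123. 227.]
top box_right 0.73 [588. -30.  74.] [275. 193.]
top box_right 0.57 [ 584. -207.   36.] [352. 196.]
top bottle1 0.64 [ 485. -423.   37.] [449. 236.]
top bottle1 0.63 [587. -31.  74.] [275. 194.]
top bottle1 0.48 [ 586. -211.   41.] [354. 195.]
top logger 0.83 [ 422. -311.   28.] [400. 266.]
top jar 0.79 [ 605. -315.   63.] [401. 183.]
top jar 0.66 [ 691. -195.   28.] [344. 152.]
top beaker 0.88 [ 691. -199.   31.] [346. 151.]
top box_left_bar 0.79 [526. 302. 103.] [117. 223.]
top box_right_bar 0.95 [591. -32.  76.] [276. 191.]
top box_left_lid 0.87 [518. 300. 103.] [118. 227.]
side box_left 0.58 [529. 268.  40.] [270. 164.]
side box_left 0.3 [ 610. -335.   42.] [343. 293.]
side canister 0.73 [499. 345.  42.] [258. 153.]
side bottle1 0.79 [ 482. -445.   38.] [284. 344.]
side bottle1 0.77 [ 585. -225.   30.] [320. 266.]
side bottle1 0.37 [589. -84.  73.] [311. 214.]
side logger 0.57 [ 416. -322.   23.] [243. 307.]
side jar 0.77 [ 611. -339.   43.] [344. 294.]
side jar 0.69 [ 482. -444.   39.] [284. 343.]
side beaker 0.77 [ 685. -203.   45.] [364. 250.]
side box_left_bar 0.95 [516. 234. 124.] [266. 142.]
```

View pics/top.png

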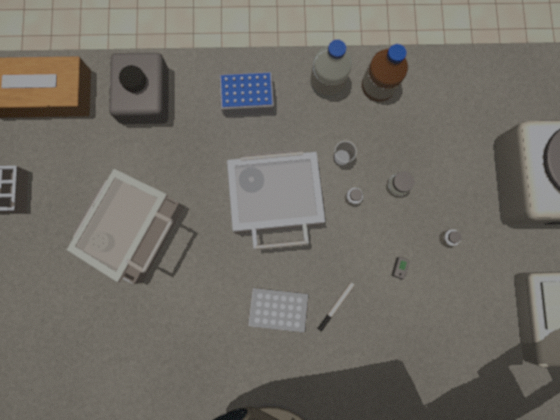

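View pics/side.png

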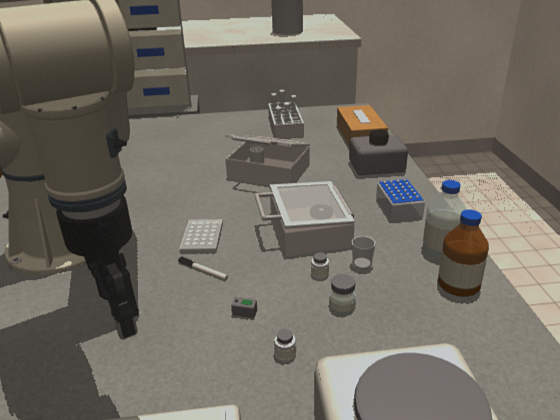

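The top view shows the right box at (275,192) with the puck and a lid that looks nearly shut. The left box at (120,227) is turned about 60° with its lid partly open and the canister at (100,240). There are two bottles, at (355,196) and (453,238), and the logger at (401,268). The jar is at (402,183) and the beaker at (345,153). Next I'll zoom in to measure the boxes and lids.

Run:
```python
import cv2,numpy as np
a=cv2.imread("pics/top.png");b=cv2.imread("pics/side.png")
A=cv2.resize(a[140:300,55:335],None,fx=2.8,fy=2.8,interpolation=cv2.INTER_CUBIC)[:330*2]
cv2.imwrite("pics/z1.png",A)
B=cv2.resize(b[120:260,215:365],None,fx=4.2,fy=4.2,interpolation=cv2.INTER_CUBIC)
cv2.imwrite("pics/z2.png",B)
```

```text
(no output)
```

View pics/z1.png

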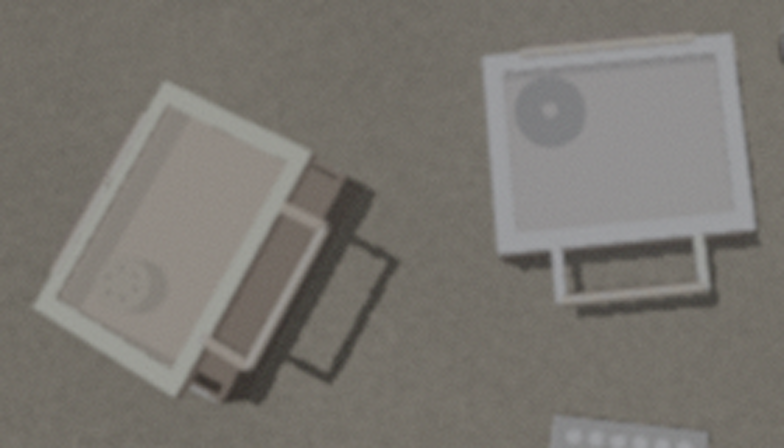

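View pics/z2.png

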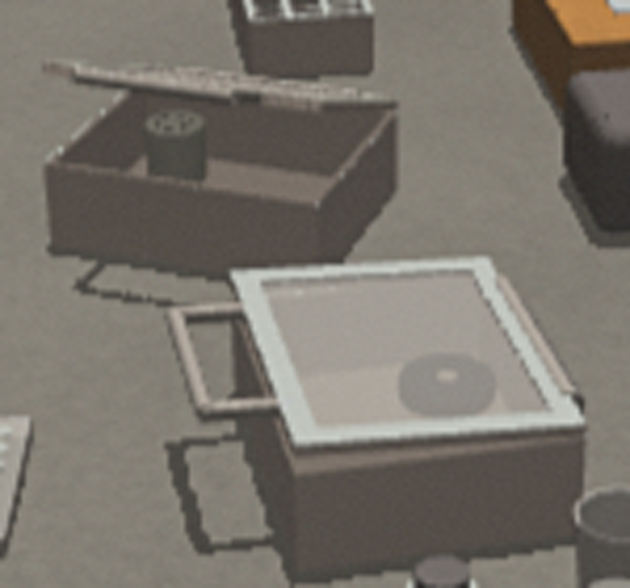

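The left lid is partly open with its hinge at the upper left. The right lid is shut. I'll fit both box poses and lid angles from the corners.

```bash
cat > fit.py <<'E'
from h import *
from scipy.optimize import least_squares
ct,cs=get_calibration("top"),get_calibration("side")
def box2w(q,P):
    c,s=np.cos(q[2]),np.sin(q[2]); return np.array([q[0]+c*P[0]-s*P[1],q[1]+s*P[0]+c*P[1],P[2]])
def lidp(th,r,y,h=0): # r from hinge toward front, h above mid plane
    return np.array([80-r*np.cos(th)+h*np.sin(th),y,67+r*np.sin(th)+h*np.cos(th)])
T=lambda u,v:np.array([55+u/2.8,140+v/2.8]); S=lambda u,v:np.array([215+u/4.2,120+v/4.2])
def fit(obs,q0):
    def f(q): return np.concatenate([uv(c,box2w(q,P(q[3]) if callable(P) else np.array(P,float)))-o for c,P,o in obs])
    r=least_squares(f,q0,loss="soft_l1"); print(r.x.round(3),"deg",np.degrees(r.x[2:]).round(1)); print(r.fun.round(1).reshape(-1,2).tolist()); 
    q=r.x; print("bar",box2w(q,lidp(q[3],200,0)).round(0)); return r.x
L=lambda r,y,h=4:(lambda th:lidp(th,r,y,h))
if __name__=="__main__":
    left=[(ct,L(0,100),T(35,305)),(ct,L(0,-100),T(165,82)),(ct,L(160,-100),T(310,152)),(ct,L(160,100),T(178,395)),
     (ct,L(200,-55,0),T(324,224)),(ct,L(200,55,0),T(245,364)),
     (cs,[-80,100,62],S(50,165)),(cs,[-80,-100,62],S(320,205)),(cs,[80,-100,62],S(397,106)),(cs,[-80,100,0],S(50,250))]
    # y left (looking from front to hinge): +y
    fit(left,[510,290,1.08,.6])
    right=[(ct,L(0,100),T(483,56)),(ct,L(0,-100),T(733,34)),(ct,L(160,-100),T(755,230)),(ct,L(160,100),T(499,254)),
     (ct,L(200,-55,0),T(708,290)),(ct,L(200,55,0),T(558,300)),
     (cs,L(160,100),S(232,270)),(cs,L(0,100),S(492,257)),(cs,L(160,-100),S(297,445)),(cs,L(0,-100),S(583,425)),(cs,L(200,55,0),S(172,310)),(cs,L(200,-55,0),S(202,410))]
    fit(right,[590,-30,-.08,.05])
E
python3 fit.py
```

```text
[5.25839e+02 2.99274e+02 1.07900e+00 3.98000e-01] deg [61.8 22.8]
[[-0.3, 0.3], [-0.1, -1.2], [0.4, -1.5], [-1.0, -0.1], [0.1, -0.1], [1.5, -0.7], [-2.3, -0.2], [-1.2, -0.1], [-0.7, 1.1], [-0.6, -1.2]]
bar [477. 207. 145.]
[ 5.93321e+02 -3.21510e+01  6.50000e-02  6.90000e-02] deg [3.7 3.9]
[[0.3, -0.6], [0.2, -0.3], [0.5, -0.3], [-0.4, -0.6], [-1.6, -1.3], [1.0, -0.3], [-1.2, -0.2], [-1.6, -0.0], [-1.8, -0.5], [0.0, -0.2], [-0.2, 0.9], [-0.4, 0.1]]
bar [474. -40.  81.]
```

```bash
cat > plan.py <<'E'
import sys,json,numpy as np
from rig import sense
# usage: plan.py "x y z yawdeg open n" ... ; '.' keeps value. Tool stays pointing down.
s=sense(); p=np.array(s["eef_pos"]); yaw=np.degrees(s["tcp_rot"][2]); cur=np.r_[p,yaw]; op=85
print("now",cur.round(1),"t",round(s["clock"],1),"rpy",np.degrees(s["tcp_rot"]).round(1))
rows=[]
for a in sys.argv[1:]:
    w=a.split(); tgt=np.array([cur[i] if w[i]=='.' else float(w[i]) for i in range(4)])
    n=int(w[5]); st=cur.copy()
    dy=(tgt[3]-st[3]+180)%360-180; tgt[3]=st[3]+dy; op=float(w[4])
    for k in range(1,n+1):
        g=st+(tgt-st)*k/n; d=g-cur; c,si=np.cos(np.radians(cur[3])),np.sin(np.radians(cur[3]))
        t=np.round([c*d[0]+si*d[1], si*d[0]-c*d[1], -d[2]],0 if n>1 and k<n else 1); r=round(-d[3],1)
        if np.linalg.norm(t)>62.5 or abs(r)>10.7: print("TOO FAST",t,r)
        rows.append([op,[float(v) for v in t],[0,0,float(r)]])
        cur=cur+np.r_[c*t[0]+si*t[1], si*t[0]-c*t[1], -t[2], -r]
for i in range(0,len(rows),8): print(json.dumps(rows[i:i+8]))
print("end",cur.round(1))
E
python3 plan.py "466 -40 170 93.7 60 12"
```

```text
now [ 257.6 -569.5  231.3   24.3] t 1.1 rpy [180.    0.   24.3]
[[60.0, [34.0, -33.0, 5.0], [0, 0, -5.8]], [60.0, [37.0, -29.0, 5.0], [0, 0, -5.8]], [60.0, [40.0, -26.0, 5.0], [0, 0, -5.7]], [60.0, [42.0, -21.0, 5.0], [0, 0, -5.8]], [60.0, [45.0, -17.0, 6.0], [0, 0, -5.8]], [60.0, [46.0, -13.0, 5.0], [0, 0, -5.8]], [60.0, [46.0, -8.0, 5.0], [0, 0, -5.8]], [60.0, [48.0, -3.0, 5.0], [0, 0, -5.7]]]
[[60.0, [47.0, 2.0, 5.0], [0, 0, -5.8]], [60.0, [47.0, 6.0, 5.0], [0, 0, -5.8]], [60.0, [46.0, 11.0, 5.0], [0, 0, -5.8]], [60.0, [44.7, 16.3, 5.3], [0, 0, -5.8]]]
end [466.  -40.  170.   93.7]
```

Request:
servo_tool([
  [60,[34,-33,5],[0,0,-5.8]],
  [60,[37,-29,5],[0,0,-5.8]],
  [60,[40,-26,5],[0,0,-5.7]],
  [60,[42,-21,5],[0,0,-5.8]],
  [60,[45,-17,6],[0,0,-5.8]],
  [60,[46,-13,5],[0,0,-5.8]],
  [60,[46,-8,5],[0,0,-5.8]],
  [60,[48,-3,5],[0,0,-5.7]],
])

```text
clock: 2.05
eef_pos: [397.0, -214.7, 190.4]
tcp_rot: [3.141, 0.0, 1.234]
contact_force: [0.3, 0.4, 0.2]
opening: 0.7
```

Request:
servo_tool([
  [60,[47,2,5],[0,0,-5.8]],
  [60,[47,6,5],[0,0,-5.8]],
  [60,[46,11,5],[0,0,-5.8]],
  [60,[45,16,5],[0,0,-5.8]],
  [30,[0,0,0],[0,0,0]],
  [30,[0,0,0],[0,0,0]],
])

```text
clock: 2.8
eef_pos: [465.6, -39.8, 170.3]
tcp_rot: [-3.141, 0.0, 1.636]
contact_force: [0.5, -0.3, -0.2]
opening: 0.35
```

Run:
```python
from h import *
s=sense();print(s["clock"],s["eef_pos"],np.degrees(s["tcp_rot"]),s["opening"])
a=look("wrist",["box_right_bar","puck"])
c=get_calibration("wrist")
from fit import *
for q in ([593.3,-32.2,.065,0.0],):
    for P in [L(200,-55,0),L(200,55,0),L(160,-100),L(160,100)]:
        p=uv(c,box2w(q,P(q[3]))); print(p.round(0)); cv2.circle(a,tuple(int(v) for v in p),3,(0,0,255),-1)
cv2.imwrite("pics/w1.png",a)
```

```text
2.8 [465.56702967 -39.78561478 170.28112727] [-1.79981634e+02  1.49522390e-02  9.37472074e+01] 0.35045966350884655
wrist box_right_bar 0.75 [590. -12.  78.] [447. 191.]
[288. 276.]
[289. 142.]
[334. 325.]
[347.  76.]
```

View pics/w1.png

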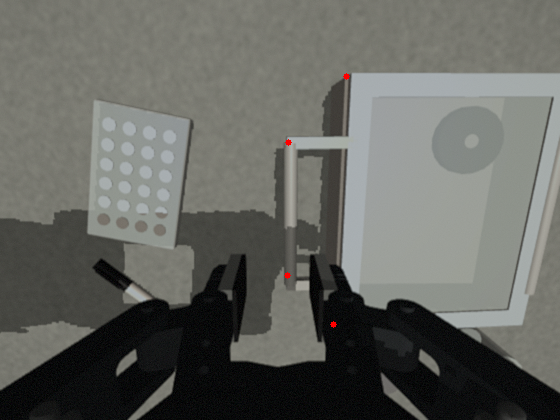

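Run:
```python
from fit import *
c=get_calibration("wrist")
A=np.array
right=[(ct,L(0,100),T(483,56)),(ct,L(0,-100),T(733,34)),(ct,L(160,-100),T(755,230)),(ct,L(160,100),T(499,254)),
 (cs,L(160,100),S(232,270)),(cs,L(0,100),S(492,257)),(cs,L(160,-100),S(297,445)),(cs,L(0,-100),S(583,425)),
 (c,L(200,55,0),A([290,142])),(c,L(200,-55,0),A([294,286])),(c,L(160,100),A([349,74])),(c,L(0,-100),A([523,325]))]
fit(right,[593,-32,.065,.05])
```

```text
[ 5.94142e+02 -3.15080e+01  7.70000e-02  7.00000e-02] deg [4.4 4. ]
[[-0.4, -0.4], [-0.6, -1.1], [0.5, -1.3], [-0.2, -0.5], [-1.3, -0.1], [-1.9, -0.3], [-0.8, -0.6], [0.7, -0.6], [0.4, 2.4], [-3.1, -1.4], [1.4, 0.7], [-1.7, -2.1]]
bar [475. -41.  81.]
```

The wrist view shows the bar from (289,140) to (293,288), with the lid practically shut (0–4°). I'll grip the bar.

```bash
python3 plan.py "475 -42 140 94.2 34 2" "475 -42 55 94.2 34 4"
```

```text
now [465.5 -40.6 170.4  93.6] t 3.0 rpy [180.    0.   93.6]
[[34.0, [-1.0, 5.0, 15.0], [0, 0, -0.3]], [34.0, [-1.0, 4.4, 15.4], [0, 0, -0.3]], [34.0, [-0.0, -0.0, 21.0], [0, 0, 0.0]], [34.0, [-0.0, -0.0, 22.0], [0, 0, 0.0]], [34.0, [-0.0, -0.0, 21.0], [0, 0, 0.0]], [34.0, [-0.0, -0.0, 21.0], [0, 0, 0.0]]]
end [475.  -42.   55.   94.2]
```

Request:
servo_tool([
  [34,[-1,5,15],[0,0,-0.3]],
  [34,[-1,4.4,15.4],[0,0,-0.3]],
  [34,[0,0,21],[0,0,0]],
  [34,[0,0,22],[0,0,0]],
  [34,[0,0,21],[0,0,0]],
  [34,[0,0,21],[0,0,0]],
  [34,[0,0,0],[0,0,0]],
])

```text
clock: 3.82
eef_pos: [473.7, -41.1, 52.7]
tcp_rot: [-3.137, -0.001, 1.646]
contact_force: [0.4, -0.4, 0.2]
opening: 0.402
```

Request:
servo_tool([
  [0,[0,0,0],[0,0,0]],
  [0,[0,0,0],[0,0,0]],
  [0,[0,0,0],[0,0,0]],
  [0,[0,0,0],[0,0,0]],
], force=40)

```text
clock: 4.32
eef_pos: [475.2, -41.1, 55.2]
tcp_rot: [3.141, 0.0, 1.647]
contact_force: [-2.5, -2.1, 1.5]
opening: 0.098
```

Request:
servo_tool([
  [0,[0,1.7,-19.9],[0,0,0]],
  [0,[0,3.7,-19.7],[0,0,0]],
  [0,[0,5.6,-19.2],[0,0,0]],
  [0,[0,7.5,-18.5],[0,0,0]],
  [0,[0,9.3,-17.7],[0,0,0]],
  [0,[0,11.1,-16.6],[0,0,0]],
  [0,[0,12.6,-15.5],[0,0,0]],
  [0,[0,14.1,-14.2],[0,0,0]],
])

```text
clock: 5.32
eef_pos: [542.1, -36.3, 196.4]
tcp_rot: [3.139, 0.001, 1.647]
contact_force: [9.6, -2.5, -18.3]
opening: 0.099
```

Request:
servo_tool([
  [0,[0,15.5,-12.6],[0,0,0]],
  [0,[0,16.7,-11.1],[0,0,0]],
  [0,[0,17.7,-9.3],[0,0,0]],
  [0,[0,18.5,-7.5],[0,0,0]],
  [0,[0,19.2,-5.7],[0,0,0]],
  [0,[0,19.6,-3.7],[0,0,0]],
  [0,[0,19.9,-1.7],[0,0,0]],
  [0,[0,20,0.3],[0,0,0]],
])

```text
clock: 6.32
eef_pos: [687.6, -25.6, 248.3]
tcp_rot: [-3.141, 0.001, 1.646]
contact_force: [-3.3, -3.2, 0.7]
opening: 0.097
```

Request:
servo_tool([
  [40,[0,0,0],[0,0,0]],
  [40,[0,0,0],[0,0,0]],
  [40,[0,0,-20],[0,0,0]],
  [40,[0,0,-30],[0,0,0]],
  [70,[0,-20,0],[0,0,0]],
  [70,[0,-60,0],[0,0,0]],
  [70,[0,-60,0],[0,0,0]],
  [70,[0,0,0],[0,0,0]],
])

```text
clock: 7.32
eef_pos: [543.7, -35.6, 298.9]
tcp_rot: [-3.141, -0.0, 1.646]
contact_force: [0.7, 0.4, 1.1]
opening: 0.82
```

```bash
python3 - <<'E'
from h import *
a=look("side",["bottle1","logger","jar","beaker"])
b=look("top",["bottle1","logger","jar","beaker","puck"])
cv2.imwrite("pics/s2.png",np.hstack([a[100:420,120:500],b[60:380,180:560]]))
E
python3 plan.py "560 -195 190 . 70 8"
```

```text
side bottle1 0.75 [ 587. -226.   31.] [321. 266.]
side bottle1 0.69 [ 483. -444.   35.] [285. 344.]
side logger 0.57 [ 418. -325.   25.] [244. 307.]
side jar 0.63 [ 611. -339.   41.] [344. 295.]
side beaker 0.75 [ 687. -206.   43.] [365. 251.]
top bottle1 0.63 [ 485. -425.   36.] [450. 237.]
top bottle1 0.4 [516. 288.  95.] [125. 228.]
top logger 0.5 [ 422. -312.   31.] [401. 266.]
top logger 0.5 [ 607. -317.   63.] [402. 183.]
top jar 0.69 [ 604. -315.   62.] [402. 184.]
top jar 0.52 [515. 293. 101.] [122. 229.]
top puck 0.5 [624.  28.  20.] [249. 182.]
now [548.1 -35.5 297.2  94.3] t 7.9 rpy [-180.    -0.    94.3]
[[70.0, [-20.0, -0.0, 13.0], [0, 0, -0.0]], [70.0, [-20.0, -0.0, 14.0], [0, 0, -0.0]], [70.0, [-20.0, -0.0, 13.0], [0, 0, -0.0]], [70.0, [-20.0, -0.0, 14.0], [0, 0, -0.0]], [70.0, [-20.0, -0.0, 13.0], [0, 0, -0.0]], [70.0, [-20.0, -0.0, 13.0], [0, 0, -0.0]], [70.0, [-20.0, -0.0, 14.0], [0, 0, -0.0]], [70.0, [-20.0, -0.2, 13.2], [0, 0, -0.0]]]
end [ 560.  -195.   190.    94.3]
```

View pics/s2.png

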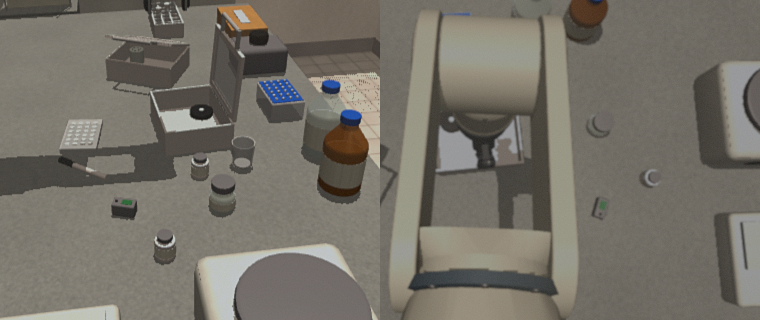

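Request:
servo_tool([
  [60,[-22,5,14],[0,0,0]],
  [60,[-22,5,14],[0,0,0]],
  [60,[-22,5,14],[0,0,0]],
  [60,[-22,5,14],[0,0,0]],
  [60,[-23,5,14],[0,0,0]],
  [60,[-23,5,14],[0,0,0]],
  [60,[-23,5,14],[0,0,0]],
  [60,[-23,5,14],[0,0,0]],
])

```text
clock: 8.88
eef_pos: [601.7, -213.5, 184.5]
tcp_rot: [-3.142, -0.0, 1.646]
contact_force: [-0.0, -0.2, -0.1]
opening: 0.702
```

```bash
cat > wl.py <<'E'
import sys
from h import *
# wl.py thing ztop name : wrist look; ray through mask centre to height z
t,z,name=sys.argv[1],float(sys.argv[2]),sys.argv[3]
a=look("wrist",[t]); c=get_calibration("wrist"); T=np.linalg.inv(c["world_to_cam"])
for d in trace("wrist",t)[:2]:
    m=d["mask"].astype(np.uint8); (x,y),(w,h),an=cv2.minAreaRect(cv2.findNonZero(m))
    for zz in (z,z/2,0):
        r=T[:3,:3]@np.linalg.inv(c["intrinsics"])@[x,y,1]; o=T[:3,3]; P=o+r*(zz-o[2])/r[2]
        print("mask",round(d["conf"],2),(round(x),round(y),round(w),round(h),round(an)),"z",zz,P.round(1))
    ys,xs=np.nonzero(m);print("bbox",xs.min(),xs.max(),ys.min(),ys.max())
cv2.imwrite("pics/%s.png"%name,a)
E
python3 wl.py bottle1 48 w2; python3 plan.py
```

```text
wrist bottle1 0.82 [ 588. -206.   46.] [263. 191.]
wrist bottle1 0.79 [ 471. -436.   49.] [140. 395.]
mask 0.88 (262, 196, 42, 43, 45) z 48.0 [ 586.2 -208.2   48. ]
mask 0.88 (262, 196, 42, 43, 45) z 24.0 [ 585.4 -213.5   24. ]
mask 0.88 (262, 196, 42, 43, 45) z 0 [ 584.6 -218.9    0. ]
bbox 241 282 173 217
mask 0.53 (144, 387, 30, 11, 83) z 48.0 [ 474.6 -424.7   48. ]
mask 0.53 (144, 387, 30, 11, 83) z 24.0 [ 464.2 -448.7   24. ]
mask 0.53 (144, 387, 30, 11, 83) z 0 [ 453.9 -472.6    0. ]
bbox 140 151 372 402
now [ 601.  -213.1  184.2   94.3] t 9.0 rpy [-179.9   -0.    94.3]
end [ 601.  -213.1  184.2   94.3]
```

View pics/w2.png

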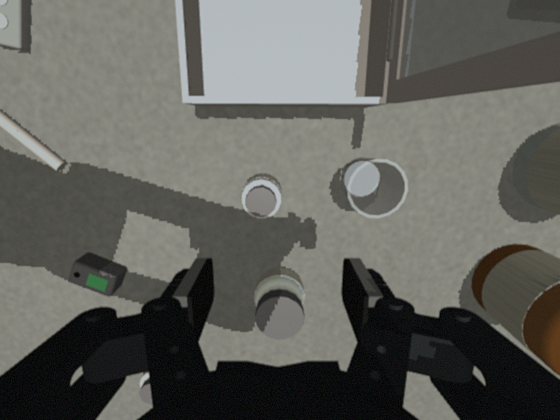

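The wrist view shows bottle A at (262,196), i.e. at world (585,-213), with the beaker and jar clear of it. I'll grasp it.

```bash
python3 plan.py "585.5 -213 90 . 62 4" ". . 6 . 62 4"
```

```text
now [ 601.  -213.1  184.2   94.3] t 9.0 rpy [-179.9   -0.    94.3]
[[62.0, [0.0, -4.0, 24.0], [0, 0, -0.0]], [62.0, [1.0, -4.0, 23.0], [0, 0, -0.0]], [62.0, [-0.0, -4.0, 24.0], [0, 0, -0.0]], [62.0, [0.2, -3.5, 23.2], [0, 0, -0.0]], [62.0, [0.0, 0.0, 21.0], [0, 0, -0.0]], [62.0, [0.0, 0.0, 21.0], [0, 0, -0.0]], [62.0, [0.0, 0.0, 21.0], [0, 0, -0.0]], [62.0, [0.0, 0.0, 21.0], [0, 0, -0.0]]]
end [ 585.5 -213.     6.    94.3]
```

Request:
servo_tool([
  [62,[0,-4,24],[0,0,0]],
  [62,[1,-4,23],[0,0,0]],
  [62,[0,-4,24],[0,0,0]],
  [62,[0,-3.5,23],[0,0,0]],
  [62,[0,0,21],[0,0,0]],
  [62,[0,0,21],[0,0,0]],
  [62,[0,0,21],[0,0,0]],
  [62,[0,0,21],[0,0,0]],
])

```text
clock: 10.02
eef_pos: [586.1, -211.9, 6.8]
tcp_rot: [3.141, 0.0, 1.647]
contact_force: [-0.4, -0.3, 0.7]
opening: 0.726
```

Request:
servo_tool([
  [62,[0,0,0],[0,0,0]],
  [0,[0,0,0],[0,0,0]],
  [0,[0,0,0],[0,0,0]],
  [0,[0,0,0],[0,0,0]],
  [0,[0,0,0],[0,0,0]],
  [0,[0,0,0],[0,0,0]],
], force=30)

```text
clock: 10.78
eef_pos: [586.3, -212.4, 8.3]
tcp_rot: [3.14, 0.001, 1.646]
contact_force: [0.5, -1.1, 6.4]
opening: 0.435
```

```bash
python3 plan.py "585.5 -213 100 . 0 4" "603.4 -91 100 . 0 4"  "603.4 -91 14.5 . 0 6"; python3 -c "
from rig import sense; print(sense()['opening'])"
```

```text
now [ 586.3 -212.4    8.3   94.3] t 10.8 rpy [179.9   0.   94.3]
[[0.0, [-0.0, -0.0, -23.0], [0, 0, -0.0]], [0.0, [-0.0, -0.0, -23.0], [0, 0, -0.0]], [0.0, [-0.0, -1.0, -23.0], [0, 0, -0.0]], [0.0, [-0.5, 0.1, -22.7], [0, 0, -0.0]], [0.0, [30.0, 7.0, -0.0], [0, 0, -0.0]], [0.0, [30.0, 7.0, -0.0], [0, 0, -0.0]], [0.0, [30.0, 6.0, -0.0], [0, 0, -0.0]], [0.0, [30.3, 7.1, -0.0], [0, 0, -0.0]]]
[[0.0, [-0.0, -0.0, 14.0], [0, 0, -0.0]], [0.0, [-0.0, -0.0, 14.0], [0, 0, -0.0]], [0.0, [-0.0, -0.0, 15.0], [0, 0, -0.0]], [0.0, [-0.0, -0.0, 14.0], [0, 0, -0.0]], [0.0, [-0.0, -0.0, 14.0], [0, 0, -0.0]], [0.0, [-0.0, -0.0, 14.5], [0, 0, -0.0]]]
end [603.4 -91.   14.5  94.3]
0.43480075683501446
```

Request:
servo_tool([
  [0,[0,0,-23],[0,0,0]],
  [0,[0,0,-23],[0,0,0]],
  [0,[0,-1,-23],[0,0,0]],
  [0,[0,0,-23],[0,0,0]],
  [0,[30,7,0],[0,0,0]],
  [0,[30,7,0],[0,0,0]],
  [0,[30,6,0],[0,0,0]],
  [0,[30,7,0],[0,0,0]],
])

```text
clock: 11.78
eef_pos: [602.4, -89.6, 99.4]
tcp_rot: [-3.141, -0.0, 1.646]
contact_force: [1.0, -0.8, -0.3]
opening: 0.433
```

Request:
servo_tool([
  [0,[0,0,15],[0,0,0]],
  [0,[0,0,15],[0,0,0]],
  [0,[0,0,15],[0,0,0]],
  [0,[0,0,15],[0,0,0]],
  [0,[0,0,14],[0,0,0]],
  [0,[0,0,6],[0,0,0]],
  [0,[0,0,2],[0,0,0]],
  [0,[0,0,0],[0,0,0]],
])

```text
clock: 12.78
eef_pos: [602.8, -90.5, 17.7]
tcp_rot: [3.141, 0.0, 1.647]
contact_force: [-0.1, 0.4, -0.1]
opening: 0.434
```

Still 3 mm to go before release.

Request:
servo_tool([
  [0,[0,0,2],[0,0,0]],
  [0,[0,0,1],[0,0,0]],
  [0,[0,0,0],[0,0,0]],
])

```text
clock: 13.15
eef_pos: [602.6, -90.5, 14.6]
tcp_rot: [3.141, 0.0, 1.647]
contact_force: [0.0, 0.4, -0.6]
opening: 0.436
```

Request:
servo_tool([
  [52,[0,0,0],[0,0,0]],
  [52,[0,0,0],[0,0,0]],
  [52,[0,0,0],[0,0,0]],
  [52,[0,0,-20],[0,0,0]],
  [52,[0,0,-30],[0,0,0]],
  [52,[0,0,-40],[0,0,0]],
  [52,[0,0,-40],[0,0,0]],
  [60,[0,0,-40],[0,0,0]],
])

```text
clock: 14.15
eef_pos: [602.6, -90.5, 187.4]
tcp_rot: [3.14, 0.0, 1.647]
contact_force: [0.4, -0.0, -0.3]
opening: 0.702
```

```bash
python3 plan.py "560 -270 190 94.3 60 5"  "480 -433 190 94.3 60 5"
```

```text
now [602.6 -90.5 187.4  94.3] t 14.2 rpy [179.9   0.   94.3]
[[60.0, [-35.0, -11.0, -1.0], [0, 0, 0.0]], [60.0, [-35.0, -11.0, -0.0], [0, 0, 0.0]], [60.0, [-35.0, -12.0, -1.0], [0, 0, 0.0]], [60.0, [-36.0, -11.0, -0.0], [0, 0, 0.0]], [60.0, [-34.7, -11.0, -0.6], [0, 0, 0.0]], [60.0, [-31.0, -18.0, -0.0], [0, 0, 0.0]], [60.0, [-32.0, -19.0, -0.0], [0, 0, 0.0]], [60.0, [-31.0, -18.0, -0.0], [0, 0, 0.0]]]
[[60.0, [-31.0, -19.0, -0.0], [0, 0, 0.0]], [60.0, [-31.5, -18.2, -0.0], [0, 0, 0.0]]]
end [ 480.  -433.   190.    94.3]
```

Request:
servo_tool([
  [60,[-43,-13,0],[0,0,0]],
  [60,[-43,-13,0],[0,0,0]],
  [60,[-43,-13,0],[0,0,0]],
  [60,[-43,-13,0],[0,0,0]],
  [60,[-40,-21,0],[0,0,0]],
  [60,[-40,-21,0],[0,0,0]],
  [60,[-40,-21,0],[0,0,0]],
  [60,[-41,-21,0],[0,0,0]],
])

```text
clock: 15.15
eef_pos: [491.5, -434.2, 186.1]
tcp_rot: [3.141, 0.001, 1.647]
contact_force: [0.8, 0.0, -0.6]
opening: 0.703
```

```bash
python3 wl.py bottle1 48 w3; python3 plan.py
```

```text
wrist bottle1 0.84 [ 476. -436.   51.] [263. 198.]
mask 0.97 (270, 193, 46, 39, 90) z 48.0 [ 482.5 -428.9   48. ]
mask 0.97 (270, 193, 46, 39, 90) z 24.0 [ 482.3 -434.1   24. ]
mask 0.97 (270, 193, 46, 39, 90) z 0 [ 482.1 -439.3    0. ]
bbox 250 289 170 216
now [ 491.2 -434.8  185.8   94.2] t 15.3 rpy [1.80e+02 1.00e-01 9.42e+01]
end [ 491.2 -434.8  185.8   94.2]
```

Request:
servo_tool([
  [62,[0,-3,24],[0,0,0]],
  [62,[0,-2,24],[0,0,0]],
  [62,[0,-2,24],[0,0,0]],
  [62,[0.5,-2,23],[0,0,0]],
  [62,[0,0,21],[0,0,0]],
  [62,[0,0,21],[0,0,0]],
  [62,[0,0,21],[0,0,0]],
  [62,[0,0,20],[0,0,0]],
])

```text
clock: 16.3
eef_pos: [483.2, -433.0, 5.2]
tcp_rot: [-3.142, -0.0, 1.647]
contact_force: [0.2, -0.4, 0.2]
opening: 0.729
```

Request:
servo_tool([
  [62,[0,0,0],[0,0,0]],
  [0,[0,0,0],[0,0,0]],
  [0,[0,0,0],[0,0,0]],
  [0,[0,0,0],[0,0,0]],
  [0,[0,0,0],[0,0,0]],
  [0,[0,0,0],[0,0,0]],
], force=30)

```text
clock: 17.05
eef_pos: [483.6, -433.5, 7.3]
tcp_rot: [3.141, 0.001, 1.647]
contact_force: [0.4, -0.0, 6.4]
opening: 0.435
```

```bash
python3 plan.py ". . 130 . 0 4" "530 -240 130 . 0 4"  "600 -41 130 . 0 5" ". . 18 . 0 6"
```

```text
now [ 483.6 -433.5    7.3   94.3] t 17.1 rpy [1.80e+02 1.00e-01 9.43e+01]
[[0.0, [0.0, 0.0, -31.0], [0, 0, -0.0]], [0.0, [0.0, 0.0, -30.0], [0, 0, -0.0]], [0.0, [0.0, 0.0, -31.0], [0, 0, -0.0]], [0.0, [0.0, 0.0, -30.7], [0, 0, -0.0]], [0.0, [47.0, 15.0, -0.0], [0, 0, -0.0]], [0.0, [48.0, 15.0, -0.0], [0, 0, -0.0]], [0.0, [47.0, 16.0, -0.0], [0, 0, -0.0]], [0.0, [47.4, 14.9, -0.0], [0, 0, -0.0]]]
[[0.0, [39.0, 17.0, -0.0], [0, 0, -0.0]], [0.0, [38.0, 17.0, -0.0], [0, 0, -0.0]], [0.0, [39.0, 17.0, -0.0], [0, 0, -0.0]], [0.0, [39.0, 17.0, -0.0], [0, 0, -0.0]], [0.0, [38.1, 16.9, -0.0], [0, 0, -0.0]], [0.0, [0.0, 0.0, 19.0], [0, 0, -0.0]], [0.0, [0.0, 0.0, 18.0], [0, 0, -0.0]], [0.0, [0.0, 0.0, 19.0], [0, 0, -0.0]]]
[[0.0, [0.0, 0.0, 19.0], [0, 0, -0.0]], [0.0, [0.0, 0.0, 18.0], [0, 0, -0.0]], [0.0, [0.0, 0.0, 19.0], [0, 0, -0.0]]]
end [600.  -41.   18.   94.3]
```

Request:
servo_tool([
  [0,[0,0,-31],[0,0,0]],
  [0,[0,0,-31],[0,0,0]],
  [0,[0,0,-31],[0,0,0]],
  [0,[0,0,-30],[0,0,0]],
  [0,[47,15,0],[0,0,0]],
  [0,[48,15,0],[0,0,0]],
  [0,[47,16,0],[0,0,0]],
  [0,[47,15,0],[0,0,0]],
])

```text
clock: 18.05
eef_pos: [529.7, -238.4, 129.5]
tcp_rot: [3.142, -0.0, 1.646]
contact_force: [0.0, 0.6, -1.4]
opening: 0.433
```

Request:
servo_tool([
  [0,[39,17,0],[0,0,0]],
  [0,[38,17,0],[0,0,0]],
  [0,[39,17,0],[0,0,0]],
  [0,[39,17,0],[0,0,0]],
  [0,[38,17,0],[0,0,0]],
  [0,[0,0,15],[0,0,0]],
  [0,[0,0,15],[0,0,0]],
  [0,[0,0,0],[0,0,0]],
])

```text
clock: 19.05
eef_pos: [598.0, -42.0, 97.6]
tcp_rot: [-3.138, -0.0, 1.646]
contact_force: [-0.0, 0.4, -0.8]
opening: 0.433
```

```bash
python3 plan.py "600 -41 14.3 . 0 7"; python3 -c "
from rig import sense; print(sense()['opening'])"
```

```text
now [598.  -42.   97.6  94.3] t 19.1 rpy [-179.8   -0.    94.3]
[[0.0, [0.0, 0.0, 12.0], [0, 0, -0.0]], [0.0, [0.0, 1.0, 12.0], [0, 0, -0.0]], [0.0, [0.0, -0.0, 12.0], [0, 0, -0.0]], [0.0, [0.0, 0.0, 12.0], [0, 0, -0.0]], [0.0, [1.0, 0.0, 11.0], [0, 0, -0.0]], [0.0, [-0.0, 1.0, 12.0], [0, 0, -0.0]], [0.0, [-0.2, 0.0, 12.3], [0, 0, -0.0]]]
end [600.  -41.   14.3  94.3]
0.43347219914974394
```

Request:
servo_tool([
  [0,[0,0,13],[0,0,0]],
  [0,[0,1,13],[0,0,0]],
  [0,[0,0,13],[0,0,0]],
  [0,[0,0,13],[0,0,0]],
  [0,[1,0,13],[0,0,0]],
  [0,[0,1,12],[0,0,0]],
  [0,[0,0,7],[0,0,0]],
  [0,[0,0,0],[0,0,0]],
])

```text
clock: 20.05
eef_pos: [601.4, -39.9, 14.9]
tcp_rot: [-3.141, -0.0, 1.647]
contact_force: [-0.4, 0.1, -0.6]
opening: 0.433
```

```bash
python3 -c "
from rig import sense; print(sense()['eef_pos'],sense()['contact_force'])"
```

```text
[601.44469278 -39.89867003  14.90065942] [-0.38141383  0.13318955 -0.55797707]
```

Now I'll lower the last 1–2 mm, release and rise. Then I'll move above the logger.

Request:
servo_tool([
  [0,[0,0,1],[0,0,0]],
  [52,[0,0,0],[0,0,0]],
  [52,[0,0,0],[0,0,0]],
  [52,[0,0,0],[0,0,0]],
  [52,[0,0,-20],[0,0,0]],
  [52,[0,0,-40],[0,0,0]],
  [52,[0,0,-50],[0,0,0]],
  [52,[0,0,-60],[0,0,0]],
])

```text
clock: 21.05
eef_pos: [601.2, -39.9, 186.9]
tcp_rot: [-3.141, -0.0, 1.647]
contact_force: [1.2, -0.8, -1.1]
opening: 0.611
```

```bash
python3 - <<'E'
from h import *
b=look("side",["bottle1","logger"]); cv2.imwrite("pics/s3.png",b[120:380,150:450])
E
python3 plan.py "420 -315 190 63 50 8"
```

```text
side bottle1 0.72 [595. -49.  42.] [311. 217.]
side bottle1 0.56 [ 609. -339.   43.] [343. 295.]
side bottle1 0.5 [604. -97.  52.] [318. 224.]
side logger 0.91 [ 416. -323.   26.] [242. 306.]
now [604.2 -40.1 189.7  94.3] t 21.2 rpy [1.795e+02 1.000e-01 9.430e+01]
[[50.0, [-33.0, -26.0, -0.0], [0, 0, 3.9]], [50.0, [-34.0, -23.0, -0.0], [0, 0, 3.9]], [50.0, [-35.0, -21.0, -0.0], [0, 0, 4.0]], [50.0, [-37.0, -18.0, -0.0], [0, 0, 3.9]], [50.0, [-39.0, -16.0, -0.0], [0, 0, 3.9]], [50.0, [-39.0, -13.0, -0.0], [0, 0, 3.9]], [50.0, [-40.0, -11.0, -0.0], [0, 0, 3.9]], [50.0, [-40.5, -7.4, -0.3], [0, 0, 3.9]]]
end [ 420. -315.  190.   63.]
```

```bash
python3 plan.py "420 -315 190 160 50 9"
```

```text
now [604.2 -40.1 189.7  94.3] t 21.2 rpy [1.795e+02 1.000e-01 9.430e+01]
[[50.0, [-29.0, -23.0, -0.0], [0, 0, -7.3]], [50.0, [-26.0, -26.0, -0.0], [0, 0, -7.3]], [50.0, [-22.0, -29.0, -0.0], [0, 0, -7.3]], [50.0, [-18.0, -32.0, -0.0], [0, 0, -7.3]], [50.0, [-14.0, -34.0, -0.0], [0, 0, -7.3]], [50.0, [-10.0, -36.0, -0.0], [0, 0, -7.3]], [50.0, [-5.0, -36.0, -0.0], [0, 0, -7.3]], [50.0, [-1.0, -37.0, -0.0], [0, 0, -7.3]]]
[[50.0, [4.3, -36.3, -0.3], [0, 0, -7.3]]]
end [ 420. -315.  190.  160.]
```

View pics/s3.png

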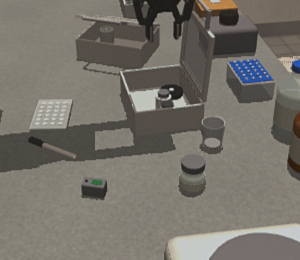

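The side view shows one bottle clearly upright in the box at (163,98) beside the puck. The other is behind the near wall. The jar, beaker and logger are undisturbed. Next, the logger.

Request:
servo_tool([
  [50,[-29,-23,0],[0,0,-7.3]],
  [50,[-26,-26,0],[0,0,-7.3]],
  [50,[-22,-29,0],[0,0,-7.3]],
  [50,[-18,-32,0],[0,0,-7.3]],
  [50,[-14,-34,0],[0,0,-7.3]],
  [50,[-10,-36,0],[0,0,-7.3]],
  [50,[-5,-36,0],[0,0,-7.3]],
  [50,[-1,-37,0],[0,0,-7.3]],
])

```text
clock: 22.2
eef_pos: [436.7, -285.1, 184.2]
tcp_rot: [3.141, -0.001, 2.67]
contact_force: [-0.3, 0.0, -0.0]
opening: 0.584
```

Request:
servo_tool([
  [50,[4,-36,0],[0,0,-7.3]],
  [50,[0,0,0],[0,0,0]],
])

```text
clock: 22.45
eef_pos: [416.4, -315.9, 184.2]
tcp_rot: [-3.142, -0.001, 2.791]
contact_force: [-0.8, -0.1, -0.9]
opening: 0.585
```

```bash
python3 wl.py logger 28 w4; python3 plan.py
```

```text
wrist logger 0.59 [ 412. -312.   29.] [279. 193.]
mask 0.76 (281, 196, 26, 49, 0) z 28.0 [ 417.3 -310.4   28. ]
mask 0.76 (281, 196, 26, 49, 0) z 14.0 [ 420.4 -311.3   14. ]
mask 0.76 (281, 196, 26, 49, 0) z 0 [ 423.4 -312.2    0. ]
bbox 268 294 172 221
now [ 417.9 -314.1  184.3  159.9] t 22.6 rpy [180.   -0.  159.9]
end [ 417.9 -314.1  184.3  159.9]
```

View pics/w4.png

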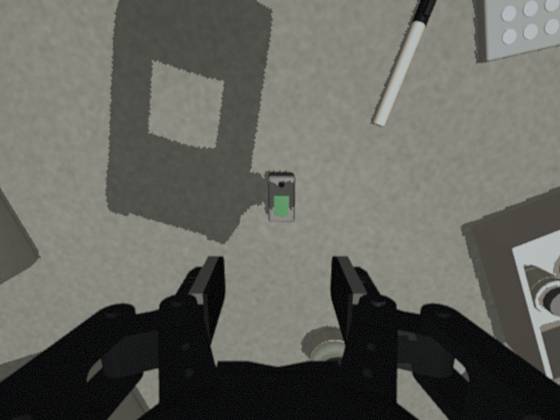

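The logger is at (281,196), square to the jaws.

Request:
servo_tool([
  [50,[-0.5,3.4,25],[0,0,0]],
  [50,[0,0,25],[0,0,0]],
  [50,[0,0,25],[0,0,0]],
  [50,[0,0,25],[0,0,0]],
  [50,[0,0,22],[0,0,0]],
  [50,[0,0,20],[0,0,0]],
  [50,[0,0,20],[0,0,0]],
  [50,[0,0,16],[0,0,0]],
])

```text
clock: 23.6
eef_pos: [420.0, -310.8, 5.6]
tcp_rot: [3.141, -0.0, 2.794]
contact_force: [0.5, -0.3, 0.0]
opening: 0.583
```

Request:
servo_tool([
  [50,[0,0,0],[0,0,0]],
  [0,[0,0,0],[0,0,0]],
  [0,[0,0,0],[0,0,0]],
  [0,[0,0,0],[0,0,0]],
  [0,[0,0,0],[0,0,0]],
  [0,[0,0,0],[0,0,0]],
], force=30)

```text
clock: 24.35
eef_pos: [420.1, -312.1, 7.2]
tcp_rot: [-3.141, 0.001, 2.793]
contact_force: [0.2, 1.3, 6.3]
opening: 0.297
```

```bash
python3 plan.py ". . 130 . 0 4" "560 16 130 94.3 0 12" ". . 100 . 0 2"
```

```text
now [ 420.1 -312.1    7.2  160. ] t 24.4 rpy [-1.8e+02  1.0e-01  1.6e+02]
[[0.0, [0.0, 0.0, -31.0], [0, 0, -0.0]], [0.0, [0.0, 0.0, -30.0], [0, 0, -0.0]], [0.0, [0.0, 0.0, -31.0], [0, 0, -0.0]], [0.0, [0.0, 0.0, -30.8], [0, 0, -0.0]], [0.0, [-2.0, 30.0, 0.0], [0, 0, 5.5]], [0.0, [2.0, 29.0, 0.0], [0, 0, 5.5]], [0.0, [4.0, 30.0, 0.0], [0, 0, 5.4]], [0.0, [7.0, 29.0, 0.0], [0, 0, 5.5]]]
[[0.0, [9.0, 28.0, 0.0], [0, 0, 5.5]], [0.0, [12.0, 27.0, 0.0], [0, 0, 5.5]], [0.0, [15.0, 26.0, 0.0], [0, 0, 5.4]], [0.0, [17.0, 24.0, 0.0], [0, 0, 5.5]], [0.0, [20.0, 23.0, 0.0], [0, 0, 5.5]], [0.0, [21.0, 20.0, 0.0], [0, 0, 5.5]], [0.0, [23.0, 19.0, 0.0], [0, 0, 5.5]], [0.0, [25.2, 15.8, 0.0], [0, 0, 5.4]]]
[[0.0, [0.0, 0.0, 15.0], [0, 0, -0.0]], [0.0, [0.0, 0.0, 15.0], [0, 0, -0.0]]]
end [560.   16.  100.   94.3]
```

Request:
servo_tool([
  [0,[0,0,-31],[0,0,0]],
  [0,[0,0,-30],[0,0,0]],
  [0,[0,0,-31],[0,0,0]],
  [0,[0,0,-31],[0,0,0]],
  [0,[-2,30,0],[0,0,5.5]],
  [0,[2,29,0],[0,0,5.5]],
  [0,[4,30,0],[0,0,5.4]],
  [0,[7,29,0],[0,0,5.5]],
])

```text
clock: 25.35
eef_pos: [466.1, -201.0, 129.6]
tcp_rot: [3.142, 0.0, 2.408]
contact_force: [0.9, -0.2, -0.7]
opening: 0.297
```

Request:
servo_tool([
  [0,[9,28,0],[0,0,5.5]],
  [0,[12,27,0],[0,0,5.5]],
  [0,[15,26,0],[0,0,5.4]],
  [0,[17,24,0],[0,0,5.5]],
  [0,[20,23,0],[0,0,5.5]],
  [0,[21,20,0],[0,0,5.5]],
  [0,[23,19,0],[0,0,5.5]],
  [0,[25,16,0],[0,0,5.4]],
])

```text
clock: 26.35
eef_pos: [559.8, 17.0, 129.5]
tcp_rot: [3.142, 0.0, 1.643]
contact_force: [-0.0, -0.1, -0.2]
opening: 0.298
```

```bash
python3 - <<'E'
from h import *
s=sense(); print(s["opening"])
a=look("wrist",["bottle1","logger","puck"]); cv2.imwrite("pics/w5.png",a)
E
python3 plan.py "560 16 100 94.3 0 2" "560 16 16 . 0 6"
```

```text
0.2982313361291716
wrist bottle1 0.89 [595. -80.  51.] [311. 342.]
wrist bottle1 0.73 [674.  32. 122.] [502. 256.]
wrist bottle1 0.64 [608. -23.  28.] [330. 266.]
wrist logger 0.64 [556.  26. 155.] [267. 283.]
wrist puck 0.97 [630.  30.  21.] [363. 204.]
now [559.3  16.3 129.4  94.5] t 26.6 rpy [-180.     0.    94.5]
[[0.0, [-0.0, 0.0, 15.0], [0, 0, 0.1]], [0.0, [-0.3, 0.6, 14.4], [0, 0, 0.1]], [0.0, [-0.0, 0.0, 14.0], [0, 0, -0.0]], [0.0, [-0.0, 0.0, 14.0], [0, 0, -0.0]], [0.0, [-0.0, 0.0, 14.0], [0, 0, -0.0]], [0.0, [-0.0, 0.0, 14.0], [0, 0, -0.0]], [0.0, [-0.0, 0.0, 14.0], [0, 0, -0.0]], [0.0, [-0.0, 0.0, 14.0], [0, 0, -0.0]]]
end [560.   16.   16.   94.3]
```

View pics/w5.png

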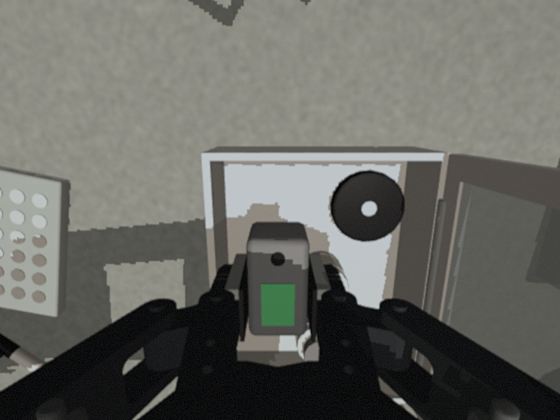

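The logger is held and the space below is clear, with the puck at (367,206). Lowering now.

Request:
servo_tool([
  [0,[0,0,16],[0,0,0]],
  [0,[0,0,16],[0,0,0]],
  [0,[0,0,16],[0,0,0]],
  [0,[0,0,16],[0,0,0]],
  [0,[0,0,16],[0,0,0]],
  [0,[0,0,16],[0,0,0]],
  [0,[0,0,14],[0,0,0]],
  [0,[0,0,4],[0,0,0]],
])

```text
clock: 27.55
eef_pos: [559.5, 16.2, 14.5]
tcp_rot: [-3.141, -0.0, 1.647]
contact_force: [1.5, -0.2, 4.3]
opening: 0.295
```

Request:
servo_tool([
  [0,[0,0,1],[0,0,0]],
  [0,[0,0,0],[0,0,0]],
])

```text
clock: 27.8
eef_pos: [559.9, 16.2, 14.8]
tcp_rot: [3.141, 0.0, 1.647]
contact_force: [0.6, -0.3, 0.0]
opening: 0.297
```

Request:
servo_tool([
  [38,[0,0,0],[0,0,0]],
  [38,[0,0,0],[0,0,0]],
  [38,[0,0,0],[0,0,0]],
  [38,[0,0,-30],[0,0,0]],
  [38,[0,0,-50],[0,0,0]],
  [38,[0,0,-60],[0,0,0]],
  [38,[-30,10,-50],[0,0,0]],
  [38,[-50,10,-30],[0,0,0]],
])

```text
clock: 28.8
eef_pos: [586.5, -61.9, 238.1]
tcp_rot: [3.138, 0.0, 1.649]
contact_force: [0.9, 0.0, -0.9]
opening: 0.445
```

Request:
servo_tool([
  [38,[-50,0,-10],[0,0,0]],
  [38,[0,0,0],[0,0,0]],
])

```text
clock: 29.05
eef_pos: [589.7, -114.9, 245.9]
tcp_rot: [3.14, 0.001, 1.643]
contact_force: [-0.2, 1.4, 0.4]
opening: 0.444
```

```bash
python3 - <<'E'
from h import *
a=look("wrist",["bottle1","logger","puck"]); cv2.imwrite("pics/w6.png",a)
look("side",["bottle1","logger"])
E
python3 plan.py
```

```text
wrist bottle1 0.88 [601. -83.  57.] [292. 163.]
wrist bottle1 0.59 [593. -40.  53.] [287. 119.]
wrist logger 0.74 [557.  20.  35.] [255.  54.]
wrist puck 0.88 [632.  28.  19.] [328.  54.]
side bottle1 0.58 [594. -49.  43.] [310. 217.]
side bottle1 0.46 [604. -95.  54.] [318. 223.]
side logger 0.6 [557.  -2.  30.] [292. 213.]
now [ 589.1 -110.8  244.1   94.4] t 29.4 rpy [-180.    -0.    94.4]
end [ 589.1 -110.8  244.1   94.4]
```

View pics/w6.png

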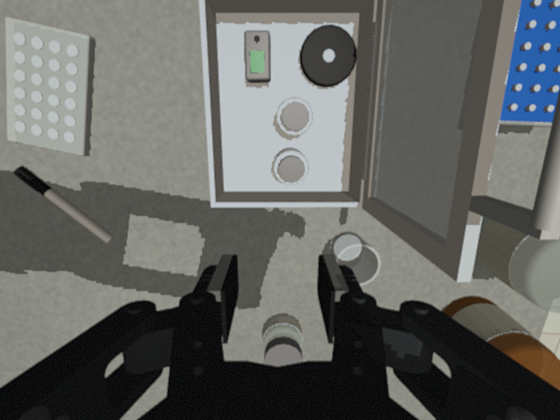

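Both bottles stand upright at (295,118) and (290,167). The logger lies at (257,55) and the puck is at (328,55), all inside the box. Next I'll close the lid.

```bash
python3 plan.py "589 -60 330 94.3 40 4" "687.5 -26 330 94.3 40 3"
```

```text
now [ 589.1 -110.8  244.1   94.4] t 29.4 rpy [-180.    -0.    94.4]
[[40.0, [13.0, 1.0, -21.0], [0, 0, 0.0]], [40.0, [12.0, 1.0, -22.0], [0, 0, 0.1]], [40.0, [13.0, 1.0, -21.0], [0, 0, -0.0]], [40.0, [12.7, 0.7, -21.9], [0, 0, 0.0]], [40.0, [9.0, 34.0, -0.0], [0, 0, 0.0]], [40.0, [9.0, 33.0, -0.0], [0, 0, 0.0]], [40.0, [8.5, 33.8, -0.0], [0, 0, 0.0]]]
end [687.5 -26.  330.   94.3]
```

Request:
servo_tool([
  [40,[13,1,-21],[0,0,0]],
  [40,[12,1,-22],[0,0,0]],
  [40,[13,1,-21],[0,0,0]],
  [40,[13,1,-22],[0,0,0]],
  [40,[9,34,0],[0,0,0]],
  [40,[9,33,0],[0,0,0]],
  [40,[8.5,34,0],[0,0,0]],
  [40,[0,0,0],[0,0,0]],
])

```text
clock: 30.4
eef_pos: [689.5, -25.0, 329.3]
tcp_rot: [-3.141, -0.0, 1.649]
contact_force: [-0.4, 0.3, 0.2]
opening: 0.471
```

```bash
python3 - <<'E'
from h import *
a=look("wrist",[]); c=get_calibration("wrist")
for P in ([687.5,29,267],[688,-26,267]):
    p=uv(c,P); print(p); cv2.circle(a,tuple(int(v) for v in p),3,(0,0,255),-1)
cv2.imwrite("pics/w7.png",a)
E
python3 plan.py "687.5 -26 249 . 40 4"
```

```text
[283.71048387 146.91417499]
[277.78999037 229.87023333]
now [688.4 -25.6 329.5  94.4] t 30.4 rpy [-179.9   -0.    94.4]
[[40.0, [-0.0, -0.0, 20.0], [0, 0, -0.0]], [40.0, [-0.0, -0.0, 20.0], [0, 0, -0.0]], [40.0, [-0.0, -1.0, 20.0], [0, 0, -0.0]], [40.0, [-0.3, 0.1, 20.5], [0, 0, -0.0]]]
end [687.5 -26.  249.   94.4]
```

View pics/w7.png

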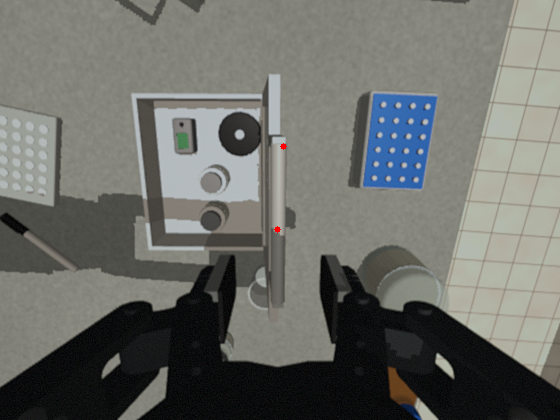

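The bar lies under the predicted point at (278,230) and the fingers straddle it. I'll descend and grip.

Request:
servo_tool([
  [40,[0,0,20],[0,0,0]],
  [40,[0,0,20],[0,0,0]],
  [40,[0,-1,20],[0,0,0]],
  [40,[0,0,20],[0,0,0]],
  [0,[0,0,0],[0,0,0]],
  [0,[0,0,0],[0,0,0]],
  [0,[0,0,0],[0,0,0]],
  [0,[0,0,0],[0,0,0]],
], force=40)

```text
clock: 31.45
eef_pos: [687.3, -26.8, 250.4]
tcp_rot: [3.142, 0.0, 1.647]
contact_force: [2.5, -0.3, -6.8]
opening: 0.103
```

Request:
servo_tool([
  [0,[0,-20,-0.3],[0,0,0]],
  [0,[0,-19.9,1.7],[0,0,0]],
  [0,[0,-19.6,3.7],[0,0,0]],
  [0,[0,-19.2,5.7],[0,0,0]],
  [0,[0,-18.5,7.5],[0,0,0]],
  [0,[0,-17.7,9.3],[0,0,0]],
  [0,[0,-16.7,11.1],[0,0,0]],
  [0,[0,-15.5,12.6],[0,0,0]],
])

```text
clock: 32.45
eef_pos: [541.9, -37.6, 201.1]
tcp_rot: [3.137, -0.0, 1.646]
contact_force: [-3.6, 0.7, 7.1]
opening: 0.098
```

Request:
servo_tool([
  [0,[0,-14.1,14.2],[0,0,0]],
  [0,[0,-12.6,15.5],[0,0,0]],
  [0,[0,-11.1,16.6],[0,0,0]],
  [0,[0,-9.3,17.7],[0,0,0]],
  [0,[0,-7.5,18.5],[0,0,0]],
  [0,[0,-5.6,19.2],[0,0,0]],
  [0,[0,-3.7,18],[0,0,0]],
  [0,[0,0,5],[0,0,0]],
])

```text
clock: 33.45
eef_pos: [476.6, -42.5, 74.6]
tcp_rot: [-3.141, -0.0, 1.646]
contact_force: [-5.2, 1.4, 3.0]
opening: 0.099
```

Request:
servo_tool([
  [0,[0,0,3],[0,0,0]],
  [0,[0,0,3],[0,0,0]],
  [0,[0,0,0],[0,0,0]],
])

```text
clock: 33.83
eef_pos: [475.9, -42.5, 68.7]
tcp_rot: [-3.139, -0.001, 1.647]
contact_force: [-5.8, 3.7, -2.3]
opening: 0.098
```

Request:
servo_tool([
  [0,[0,0,4],[0,0,0]],
  [0,[0,0,4],[0,0,0]],
  [0,[0,0,3],[0,0,0]],
  [0,[0,0,0],[0,0,0]],
])

```text
clock: 34.33
eef_pos: [475.1, -42.6, 57.4]
tcp_rot: [-3.138, -0.001, 1.647]
contact_force: [-7.3, 1.4, -2.6]
opening: 0.097
```

Request:
servo_tool([
  [0,[0,0,3],[0,0,0]],
  [0,[0,0,2],[0,0,0]],
  [0,[0,0,0],[0,0,0]],
])

```text
clock: 34.7
eef_pos: [475.0, -42.6, 52.5]
tcp_rot: [-3.138, -0.001, 1.647]
contact_force: [-7.6, 1.2, -1.5]
opening: 0.099
```

Request:
servo_tool([
  [0,[0,0,2],[0,0,0]],
  [0,[0,0,2],[0,0,0]],
  [0,[0,0,0],[0,0,0]],
])

```text
clock: 35.08
eef_pos: [474.9, -42.6, 48.5]
tcp_rot: [-3.138, -0.001, 1.647]
contact_force: [-7.4, 2.3, -1.2]
opening: 0.1
```

Request:
servo_tool([
  [0,[0,0,2],[0,0,0]],
  [0,[0,0,0],[0,0,0]],
])

```text
clock: 35.33
eef_pos: [475.0, -42.6, 48.0]
tcp_rot: [-3.138, -0.001, 1.647]
contact_force: [-14.6, 1.7, 26.3]
opening: 0.098
```

Request:
servo_tool([
  [0,[0,0,2],[0,0,0]],
  [0,[0,0,0],[0,0,0]],
])

```text
clock: 35.58
eef_pos: [475.0, -42.7, 47.3]
tcp_rot: [-3.138, -0.001, 1.647]
contact_force: [-20.7, 2.3, 48.9]
opening: 0.099
```

Request:
servo_tool([
  [0,[0,0,2],[0,0,0]],
  [0,[0,0,0],[0,0,0]],
])

```text
clock: 35.83
eef_pos: [475.0, -42.8, 45.7]
tcp_rot: [-3.138, -0.0, 1.647]
contact_force: [-22.3, 1.2, 54.9]
opening: 0.099
```

The lid is down on its stop: the force rose sharply at TCP z 48. I'll relax, release and head for the left box. Its bar is near (477,207,145).

Request:
servo_tool([
  [0,[0,0,-2],[0,0,0]],
  [32,[0,0,0],[0,0,0]],
  [32,[0,0,0],[0,0,0]],
  [32,[0,0,0],[0,0,0]],
  [32,[0,0,-20],[0,0,0]],
  [32,[0,0,-40],[0,0,0]],
  [32,[0,0,-60],[0,0,0]],
  [32,[0,0,-60],[0,0,0]],
])

```text
clock: 36.83
eef_pos: [476.7, -42.7, 226.1]
tcp_rot: [-3.141, -0.0, 1.647]
contact_force: [0.9, -0.6, -0.3]
opening: 0.378
```

```bash
python3 plan.py "475 204 240 151.8 40 8"
```

```text
now [476.7 -42.7 226.1  94.3] t 36.8 rpy [-180.    -0.    94.3]
[[40.0, [31.0, 2.0, -2.0], [0, 0, -7.2]], [40.0, [30.0, 6.0, -1.0], [0, 0, -7.2]], [40.0, [29.0, 10.0, -2.0], [0, 0, -7.1]], [40.0, [28.0, 13.0, -2.0], [0, 0, -7.2]], [40.0, [26.0, 17.0, -2.0], [0, 0, -7.2]], [40.0, [24.0, 20.0, -1.0], [0, 0, -7.2]], [40.0, [21.0, 22.0, -2.0], [0, 0, -7.2]], [40.0, [17.9, 25.1, -1.9], [0, 0, -7.2]]]
end [475.  204.  240.  151.8]
```

Request:
servo_tool([
  [40,[31,2,-2],[0,0,-7.2]],
  [40,[30,6,-1],[0,0,-7.2]],
  [40,[29,10,-2],[0,0,-7.1]],
  [40,[28,13,-2],[0,0,-7.2]],
  [40,[26,17,-2],[0,0,-7.2]],
  [40,[24,20,-1],[0,0,-7.2]],
  [40,[21,22,-2],[0,0,-7.2]],
  [40,[18,25,-2],[0,0,-7.2]],
])

```text
clock: 37.83
eef_pos: [475.1, 205.0, 238.4]
tcp_rot: [-3.141, 0.0, 2.654]
contact_force: [-0.3, -0.1, 0.3]
opening: 0.468
```

Request:
servo_tool([
  [40,[0,0,0],[0,0,0]],
  [40,[0,0,0],[0,0,0]],
])

```text
clock: 38.08
eef_pos: [474.9, 203.6, 238.2]
tcp_rot: [-3.141, -0.0, 2.649]
contact_force: [0.4, -0.5, -0.9]
opening: 0.464
```

```bash
python3 - <<'E'
from fit import *
a=look("wrist",["box_left_bar"]); c=get_calibration("wrist")
q=[525.8,299.3,1.079,.398]
for P in [L(200,-55,0),L(200,55,0),L(160,-100),L(160,100),L(0,-100),L(0,100)]:
    p=uv(c,box2w(q,P(q[3]))); print(p.round(0)); cv2.circle(a,tuple(int(v) for v in p),3,(0,0,255),-1)
cv2.imwrite("pics/w8.png",a)
cv2.imwrite("pics/side4.png",grab_frame("side"))
E
python3 plan.py
```

```text
wrist box_left_bar 0.62 [511. 303. 110.] [400. 187.]
[283. 281.]
[283. 142.]
[326. 320.]
[337.  77.]
[455. 286.]
[488.  86.]
now [475.1 203.1 238.4 151.7] t 38.2 rpy [-180.    -0.   151.7]
end [475.1 203.1 238.4 151.7]
```

View pics/w8.png

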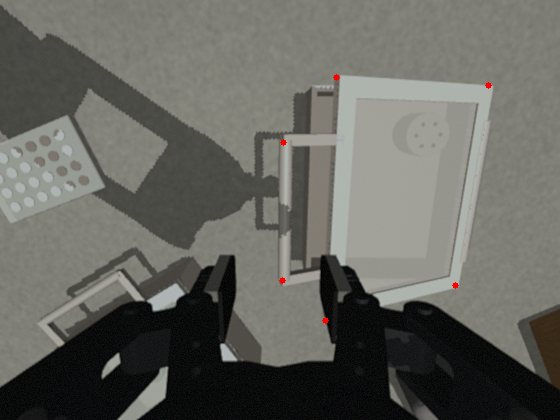

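The overlay matches: the bar runs from (283,141) to (284,281) and the lid is at about 23°. I'll refine the fit quickly so that 45° comes out accurately.

```bash
cat > fl.py <<'E'
from fit import *
c=get_calibration("wrist");A=np.array
left=[(ct,L(0,100),T(35,305)),(ct,L(0,-100),T(165,82)),(ct,L(160,-100),T(310,152)),(ct,L(160,100),T(178,395)),
     (ct,L(200,-55,0),T(324,224)),(ct,L(200,55,0),T(245,364)),
     (cs,[-80,100,62],S(50,165)),(cs,[-80,-100,62],S(320,205)),(cs,[80,-100,62],S(397,106)),(cs,[-80,100,0],S(50,250)),
 (c,L(200,55,0),A([284,139])),(c,L(200,-55,0),A([284,281])),(c,L(160,100),A([336,77])),(c,L(0,100),A([492,87])),(c,L(0,-100),A([459,284]))]
q=fit(left,[525,299,1.08,.4])
for d in (45,43,47): print(d,"bar",box2w(q,lidp(np.radians(d),200,0)).round(1))
print("hinge",box2w(q,np.array([80,0,67.])))
E
python3 fl.py; python3 plan.py "477 207 170 151.8 36 3" ". . 125 . 36 3"
```

```text
[5.26456e+02 3.01532e+02 1.08200e+00 3.79000e-01] deg [62.  21.7]
[[-1.2, 0.2], [-1.3, -1.4], [0.1, -1.4], [-0.9, -0.1], [0.0, 0.1], [1.6, -0.7], [-2.1, -0.6], [-1.0, -0.5], [-0.6, 0.7], [-0.4, -1.5], [0.0, 2.7], [-0.0, -2.7], [1.0, 0.1], [-1.7, -2.0], [-1.2, 1.2]]
bar [477. 208. 141.]
45 bar [497.6 247.3 208.4]
43 bar [495.3 243.  203.4]
47 bar [500.  251.7 213.3]
hinge [564.04526674 372.1507739   67.        ]
now [475.1 203.1 238.4 151.7] t 38.2 rpy [-180.    -0.   151.7]
[[36.0, [0.0, 1.0, 23.0], [0, 0, -0.0]], [36.0, [0.0, 2.0, 23.0], [0, 0, -0.0]], [36.0, [0.1, 1.3, 22.4], [0, 0, -0.1]], [36.0, [0.0, 0.0, 15.0], [0, 0, -0.0]], [36.0, [0.0, 0.0, 15.0], [0, 0, -0.0]], [36.0, [0.0, 0.0, 15.0], [0, 0, -0.0]]]
end [477.  207.  125.  151.8]
```

Request:
servo_tool([
  [36,[0,1,23],[0,0,0]],
  [36,[0,2,23],[0,0,0]],
  [36,[0,1.5,23],[0,0,0]],
  [36,[0,0,15],[0,0,0]],
  [36,[0,0,15],[0,0,0]],
  [36,[0,0,16],[0,0,0]],
  [36,[0,0,0],[0,0,0]],
])

```text
clock: 39.1
eef_pos: [476.5, 207.5, 122.3]
tcp_rot: [-3.14, -0.001, 2.65]
contact_force: [-0.2, 0.2, 0.6]
opening: 0.416
```

Request:
servo_tool([
  [0,[0,0,0],[0,0,0]],
  [0,[0,0,0],[0,0,0]],
  [0,[0,0,0],[0,0,0]],
  [0,[0,0,0],[0,0,0]],
], force=60)

```text
clock: 39.6
eef_pos: [477.5, 208.1, 123.9]
tcp_rot: [3.141, 0.001, 2.65]
contact_force: [0.2, -1.1, 2.0]
opening: 0.093
```

Request:
servo_tool([
  [0,[0,4,-9.5],[0,0,0]],
  [0,[0,4.4,-8.9],[0,0,0]],
  [0,[0,4.9,-8.7],[0,0,0]],
  [0,[0,5.2,-8.5],[0,0,0]],
  [0,[0,5.7,-8.2],[0,0,0]],
  [0,[0,6.1,-8],[0,0,0]],
  [0,[0,6.8,-7.9],[0,0,0]],
  [0,[0,7.2,-7.7],[0,0,0]],
])

```text
clock: 40.6
eef_pos: [498.2, 246.2, 191.5]
tcp_rot: [-3.14, 0.001, 2.651]
contact_force: [4.6, -6.4, -1.3]
opening: 0.093
```

Request:
servo_tool([
  [0,[0,0,0],[0,0,0]],
  [0,[0,0,0],[0,0,0]],
  [0,[0,0,0],[0,0,0]],
])

```text
clock: 40.98
eef_pos: [498.7, 247.0, 192.4]
tcp_rot: [3.141, 0.001, 2.65]
contact_force: [1.6, -4.6, 4.8]
opening: 0.09
```

Run:
```python
from fit import *
s=sense();print(s["eef_pos"])
p=np.array(s["eef_pos"]); h=np.array([564.0,372.2]); d=h-p[:2]; r=d@[np.cos(1.082),np.sin(1.082)]
print("r",r,"ang from r",np.degrees(np.arccos(r/200)),"from z",np.degrees(np.arcsin((p[2]+19-67)/200)))
```

```text
[498.6773953  247.01498023 192.40423054]
r 141.1988024576736 ang from r 45.09009516131325 from z 46.22160364994458
```

About 45° by both measures. I'll release straight up and inspect.

Request:
servo_tool([
  [36,[0,0,0],[0,0,0]],
  [36,[0,0,0],[0,0,0]],
  [36,[0,0,0],[0,0,0]],
  [36,[0,0,-15],[0,0,0]],
  [36,[0,0,-30],[0,0,0]],
  [36,[0,0,-40],[0,0,0]],
  [36,[0,-40,-20],[0,0,0]],
  [36,[0,-60,0],[0,0,0]],
])

```text
clock: 41.98
eef_pos: [451.9, 159.0, 298.7]
tcp_rot: [3.138, 0.003, 2.652]
contact_force: [0.5, -1.4, -0.1]
opening: 0.424
```

```bash
python3 plan.py "400 -230 300 94 60 10"
```

```text
now [451.9 159.  298.7 151.9] t 42.0 rpy [179.8   0.2 151.9]
[[60.0, [-14.0, -37.0, -0.0], [0, 0, 5.8]], [60.0, [-17.0, -35.0, -0.0], [0, 0, 5.8]], [60.0, [-21.0, -33.0, -0.0], [0, 0, 5.8]], [60.0, [-24.0, -31.0, -1.0], [0, 0, 5.8]], [60.0, [-27.0, -29.0, 0.0], [0, 0, 5.8]], [60.0, [-30.0, -25.0, 0.0], [0, 0, 5.8]], [60.0, [-32.0, -23.0, 0.0], [0, 0, 5.8]], [60.0, [-34.0, -19.0, -0.0], [0, 0, 5.8]]]
[[60.0, [-37.0, -15.0, -0.0], [0, 0, 5.7]], [60.0, [-37.0, -11.7, -0.3], [0, 0, 5.8]]]
end [ 400. -230.  300.   94.]
```

Request:
servo_tool([
  [60,[-14,-37,0],[0,0,5.8]],
  [60,[-17,-35,0],[0,0,5.8]],
  [60,[-21,-33,0],[0,0,5.8]],
  [60,[-24,-31,0],[0,0,5.8]],
  [60,[-27,-29,0],[0,0,5.8]],
  [60,[-30,-25,0],[0,0,5.8]],
  [60,[-32,-23,0],[0,0,5.8]],
  [60,[-34,-19,0],[0,0,5.8]],
])

```text
clock: 42.98
eef_pos: [408.0, -153.3, 297.0]
tcp_rot: [3.14, 0.001, 1.837]
contact_force: [-0.4, -0.3, -0.1]
opening: 0.7
```

Request:
servo_tool([
  [60,[-37,-15,0],[0,0,5.7]],
  [60,[-37,-12,0],[0,0,5.8]],
  [60,[-40,-12,0],[0,0,0]],
  [60,[-40,-12,0],[0,0,0]],
  [60,[-30,0,0],[0,0,0]],
  [60,[0,0,0],[0,0,0]],
])

```text
clock: 43.72
eef_pos: [381.6, -343.3, 296.7]
tcp_rot: [3.141, 0.001, 1.637]
contact_force: [0.6, 0.3, -0.1]
opening: 0.705
```

Run:
```python
from fit import *
a=look("top",["bottle1","logger","jar","beaker"]); b=look("side",["bottle1","logger","jar","beaker"])
def dots(im,c,q,col):
    for P in [L(200,-55,0),L(200,55,0),L(160,-100),L(160,100),L(0,-100),L(0,100)]:
        p=uv(c,box2w(q,P(q[3]))); im[int(round(p[1])),int(round(p[0]))]=col
for im,c in((a,ct),(b,cs)):
    dots(im,c,[526.5,301.5,1.082,.785],(0,0,255)); dots(im,c,[594,-31.5,.073,0.],(0,0,255))
A=cv2.resize(a[150:280,50:430],None,fx=2.05,fy=2.05,interpolation=cv2.INTER_NEAREST)
B=cv2.resize(b[105:275,205:395],None,fx=1.9,fy=1.9,interpolation=cv2.INTER_NEAREST)
W=np.zeros((A.shape[0]+B.shape[0],A.shape[1],3),np.uint8); W[:A.shape[0]]=A; W[A.shape[0]:,:B.shape[1]]=B
W[A.shape[0]:,B.shape[1]:]=cv2.resize(b,(A.shape[1]-B.shape[1],B.shape[0]))
cv2.imwrite("pics/fin.png",W);print(W.shape)
```

```text
top logger 0.48 [525. 313. 145.] [105. 221.]
top jar 0.64 [ 605. -316.   63.] [402. 184.]
top jar 0.4 [586. -30.  69.] [275. 194.]
top beaker 0.76 [ 692. -198.   29.] [345. 151.]
top beaker 0.38 [ 604. -314.   61.] [401. 184.]
side logger 0.5 [590. -86.  69.] [311. 216.]
side jar 0.56 [ 609. -338.   41.] [343. 295.]
side beaker 0.77 [ 684. -207.   43.] [364. 251.]
(589, 779, 3)
```

View pics/fin.png

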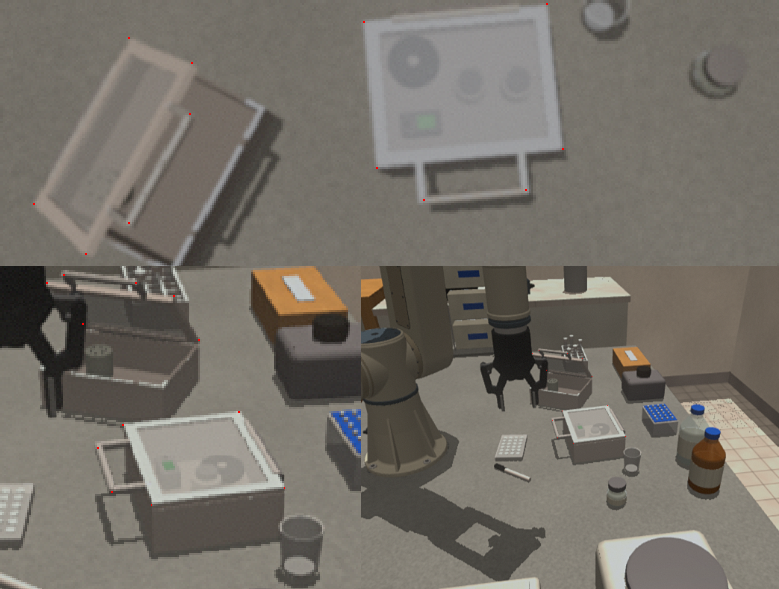

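The final view matches the overlays: the left lid is at 45° and the right lid is shut. Two bottles, the logger and the puck show through the pane, and the jar and beaker haven't moved. No bottle is left on the bench, so I'm handing in.

```bash
python3 -c "
from rig import sign_off; print(sign_off())"
```

```text
the job is handed in; nothing more can be done
None
```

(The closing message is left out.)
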